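# Turn the glazed pitcher's spout to the spray nozzle

## Task

The pitcher on the banding wheel is wet with honey glaze and its spout comes next under the spray. With a fingertip, push on one of the wheel's upright orange pegs to turn the wheel until the pitcher's spout points straight at the spray nozzle, then leave the wheel at rest there and move the finger clear. Do not touch the pitcher or the nozzle stand, keep the pitcher standing in the middle of the wheel, and leave the egg cup, pestle and dipping ring where they are.

Things in the scene. Friction and masses are not known exactly. Their poses are not given: they have to be found in the camera images.
- turntable: banding wheel's fixed foot, 150 mm across; origin on the wheel's vertical axis at table height. The aluminium head on it (170 mm across, upper face 45 mm above the table) turns about this axis and has four arms at 90 degrees.
- wheel (a joint): turn of the wheel head, rad, growing counter-clockwise seen from above; free to turn several turns either way. A gummed bearing: about 1 N at a peg turns it and it stops almost at once when no longer pushed.
- peg_0 (a point): one of four like upright orange pegs at the ends of the wheel's arms, 16 mm thick, axis 125 mm from the wheel's axis, reaching from 30 to 120 mm above the table; this point lies on the peg's axis, 85 mm above the table; turns with the wheel
- peg_1 (a point): one of four like upright orange pegs at the ends of the wheel's arms, 16 mm thick, axis 125 mm from the wheel's axis, reaching from 30 to 120 mm above the table; this point lies on the peg's axis, 85 mm above the table; turns with the wheel
- peg_2 (a point): one of four like upright orange pegs at the ends of the wheel's arms, 16 mm thick, axis 125 mm from the wheel's axis, reaching from 30 to 120 mm above the table; this point lies on the peg's axis, 85 mm above the table; turns with the wheel
- peg_3 (a point): one of four like upright orange pegs at the ends of the wheel's arms, 16 mm thick, axis 125 mm from the wheel's axis, reaching from 30 to 120 mm above the table; this point lies on the peg's axis, 85 mm above the table; turns with the wheel
- pitcher: loose honey-coloured pitcher, 105 mm tall, body 86 mm across, 0.4 kg, standing in the middle of the wheel head and carried round with it by friction alone (its top is 150 mm above the table); origin at the centre of its underside, its +x axis points out through the spout, the darker loop handle is on -x and reaches 74 mm from its axis
- spout_lip (a point): the tip of the pitcher's spout, 64 mm from its axis and 145 mm above the table
- nozzle: fixed spray nozzle on a post; origin on the wheel's axis at table height, +x points level from the wheel's axis out to the nozzle. The low bar (6 mm high) runs from the foot to the post, whose base is 56 mm across, centred 225 mm from the axis; the blue and brass nozzle lies along x from 180 to 240 mm from the axis, top 112 mm above the table
- nozzle_tip (a point): brass tip of the nozzle, 180 mm from the wheel's axis and 100 mm above the table, facing the axis
- egg_cup: pale bisque egg cup, 65 mm tall, 48 mm across; loose bystander that must stay where it is; origin at the centre of its underside
- pestle: marble pestle standing on its thick end, 108 mm tall, 42 mm across; loose bystander that must stay where it is; origin at the centre of its underside
- dipping_ring: flat aluminium ring, 84 mm across, 10 mm high; loose bystander that must stay where it is; origin at the centre of its underside
Not all that is in view belongs to the job. Of the things that look like the nozzle, the largest one is meant.

How it is judged:
By the outcome, as a careful person would: the job done as asked, in the order asked, and still so for the second after the job is handed in, with the robot touching nothing.
It also fails if it takes over 64 s, if anything falls off the work surface, if the arm or the gripper's body presses on something with over 40 N, if the wrist force passes 120 N, or if a joint passes its speed limit or range.

## Robot

A 6-joint arm with a two-finger parallel gripper is mounted at the origin on the work surface. World frame = base frame: x ahead of the robot, y to its left, z up, the work surface at z = 0. Lengths are in m, angles in degrees, forces in N, time in s.
With the tool pointing down it reaches from about 0.35 to 0.85 m from the base axis. Payload 8.1 kg.
Tool frame: the origin (TCP) lies between the finger pads; the fingertips stand 17 mm ahead of it and the grasp point (between the pads) lies 2 mm behind it (tip_extent is the distance from the TCP to the fingertips, in m); z points along the fingers, y is the line along which they close (so a half turn about z gives the same grasp; the last joint's range is limited). The gripper opens to 93 mm and grips with 3 to 60 N. Pads are 15 mm wide; open, the fingers measure 128 mm over their backs; the gripper's body (75 mm by 188 mm) begins 65 mm behind the grasp point.
Start: joints at [66.268, 7.471, 85.268, -0, 87.261, -4.893], TCP at [0.194, 0.568, 0.236] pointing down, gripper open.
Joint ranges: [-169.43, 169.43], [-51.17, 129.36], [1.28, 143.12], [-76.62, 256.62], [0, 156.53], [-152.29, 152.29]. Speed limits (degrees/s): [136.94, 136.94, 159.86, 180, 180, 180].

## Interface

Orientations are given as [roll, pitch, yaw] about the fixed x, y, z axes, in that order (R = Rz(yaw) Ry(pitch) Rx(roll)).
In Python, from cell import * gives the robot as it stands.
- The arm moves only by the tool send_rows, never from a script. Its argument "moves" is a list of rows, each an object with "twist": the turn, a rotation vector about the world's x, y, z in rad, a list of three; "xyz": the shift along the world's x, y, z in m, a list of three; "grip": the opening, from 0 (shut) to 1 (fully open). In form: [{"twist": [rx, ry, rz], "xyz": [tx, ty, tz], "grip": grip}, ...]. A call has 1 to 20 rows; each row shifts and turns the commanded pose from where the row before left it; what a row does not reach is not made up. A row lasts 1/10 s, in which the tool goes at most 50 mm and 8.59 degrees, less where a joint would pass 70% of its speed; a pose out of reach is approached as far as the arm can. A call with a gripper value outside its range is refused whole. The fingers move at their own pace and stop on an object; "grip_force" is the grip in N (left out, the last holds). Time passes only in rows, so rows that do not move let the fingers close. It gives the time, the measured TCP pose, the force, the opening and the grip force at its end, in the units of the state.
- observe(): the state, without advancing time (a new reading comes with each control period).
- camera(name): name is "scene" or "top"; returns a dict with "frame" (480x640x3 uint8, red, green, blue), "z_map" (480x640 float32, m along the optical axis (not along the pixel's ray), 0 where there is no reading), "vertical_fov" (degrees; the focal length in pixels is half the picture's height over the tangent of half this angle, whatever the lens; pixels are square), "cx", "cy" (the principal point, pixels), "rvec" (rotation vector, rad) and "tvec" (3), from world to camera coordinates, as OpenCV has them. Camera axes: x right, y down, z forward; pixel columns grow to the right and rows downward; lengths in m; the calibration is good to about 2 mm. A picture is of the moment at which its call begins.
- finish_job(): hands the job in; it is judged then, once.
The state is a dict: "t": time; "q": joint angles; "joint_velocities": joint speeds; "joint_torque": joint torques, N m; "ee_pos": TCP position; "eef_rot": TCP orientation; "contact_force": force on the tool from outside, world axes, zero at the start; "moment": the same for the moment, N m; "grip_width": finger opening in m; "grip_force": force on a finger pad.
Only numpy, scipy, OpenCV 4.12 (cv2) and the standard library are available. Lean on these libraries where they do the work, as an engineer would, in place of code of your own. Each camera call takes 0.05 s, during which the arm holds its last target. There are 200 camera calls.

## Working session

There is one attempt and no reset: what is moved stays moved. The work goes in short steps, Python scripts to look and compute and a tool call to move; the robot and the scene stay as the last step left them, time stands still between calls to the robot, and variables do not carry over. Pictures are saved under pics/ and viewed, at most 10 in all, crops included, and the job is handed in when it is done.

Besides the shell and the picture viewer there is one more tool, called as name(argument=value, ...) on one line, values as JSON. send_rows: Moves the arm, as the interface text tells. Its arguments: {"type":"object","properties":{"moves":{"type":"array","items":{"type":"object","properties":{"twist":{"type":"array","items":{"type":"number"}},"xyz":{"type":"array","items":{"type":"number"}},"grip":{"type":"number"}}}},"grip_force":{"type":"number"}},"required":["moves"]}

```bash
mkdir -p pics; cat > h.py <<'E'
from cell import *
import numpy as np, cv2
def cam(n):
    c=camera(n); h=c["frame"].shape[0]
    f=h/2/np.tan(np.radians(c["vertical_fov"])/2)
    R=cv2.Rodrigues(np.array(c["rvec"],float))[0]; t=np.array(c["tvec"],float)
    v,u=np.mgrid[0:480,0:640]; z=c["z_map"]
    P=np.stack([(u-c["cx"])/f*z,(v-c["cy"])/f*z,z],-1)
    W=(P-t)@R
    W[z==0]=np.nan
    c.update(f=f,R=R,t=t,W=W); return c
def save(n,im): cv2.imwrite("pics/"+n,im[:,:,::-1])
E
python3 - <<'E'
from h import *
for n in("top","scene"):
    c=cam(n); save(n+"1.png",c["frame"]); print(n,c["vertical_fov"],-c["R"].T@c["t"])
    np.savez(n+"1.npz",W=c["W"],f=c["frame"])
print(observe())
E
```

```text
top 45.372966628973735 [0.41833731 0.03437256 1.21585137]
scene 53.702253423280986 [1.04285586 0.0764323  0.92726681]
{'t': 0.1, 'q': array([ 6.62681708e+01,  7.51106222e+00,  8.53218344e+01, -1.02882335e-03,
        8.72626781e+01, -4.89390322e+00]), 'joint_velocities': array([ 0.09081488, -0.09761148, -0.18431184,  0.01809868,  0.01695746,
       -0.11337916]), 'joint_torque': array([ 9.25627319e-04, -5.61339605e+01, -4.93094516e+01,  7.70291314e-02,
        2.90000334e-02, -9.94115817e-05]), 'ee_pos': array([0.19353303, 0.56741862, 0.23470096]), 'eef_rot': array([-1.79904686e+02, -7.12974502e-03,  1.61162118e+02]), 'contact_force': array([-0.13390653,  0.02713783,  1.1102665 ]), 'moment': array([-0.00035655, -0.01209379, -0.01878649]), 'grip_force': 0.0, 'grip_width': 0.09279878366702994}
```

View pics/top1.png

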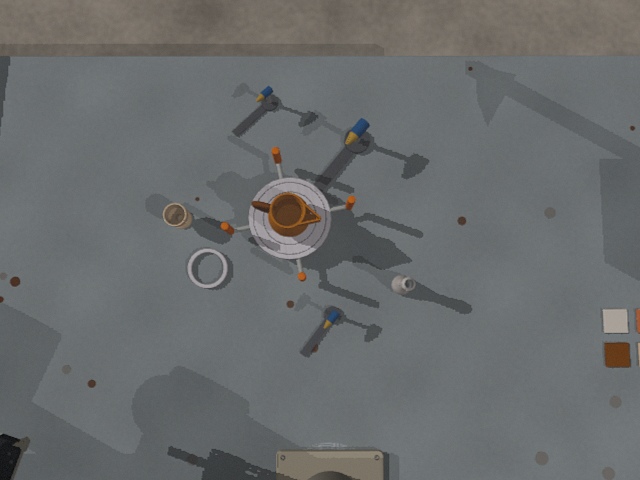

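View pics/scene1.png

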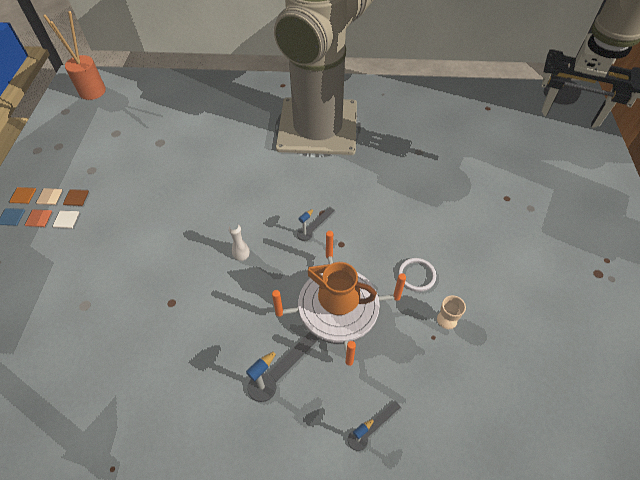

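The top view has three nozzle-like stands: (357,133), (266,96) and (333,317). The first is the largest, and its low bar runs to the wheel at (290,217), so it fits. The spout is at (318,217) and the handle at (258,207). I'll confirm with a crop and measure.

```bash
cat > m.py <<'E'
from h import *
def blobs(m,a=15):
    n,l,s,c=cv2.connectedComponentsWithStats(m.astype(np.uint8))
    return [(l==i,s[i,4],c[i]) for i in range(1,n) if s[i,4]>=a]
def measure(verbose=True,cams=("top","scene")):
    out={}
    for n in cams:
        c=cam(n);W=c["W"];hsv=cv2.cvtColor(c["frame"],cv2.COLOR_RGB2HSV);H,S,V=[hsv[...,i].astype(int) for i in range(3)]
        z=W[...,2]; out[n]=c
        # peg tops
        peg=(H<12)&(S>170)&(z>.113)&(z<.126)
        ps=[]
        for m,a,ce in blobs(peg,5):
            p=np.nanmean(W[m],0)
            if verbose: print(n,"pegtop",a,ce.round(),p.round(4))
            ps.append(p)
        c["pegs"]=ps
        blue=(H>95)&(H<120)&(S>150)&(z>.03)&(z<.14)
        for m,a,ce in blobs(blue,10):
            p=np.nanmean(W[m],0)
            if verbose: print(n,"blue",a,ce.round(),p.round(4))
        brass=(H>12)&(H<30)&(S>110)&(z>.05)&(z<.125)
        for m,a,ce in blobs(brass,8):
            if verbose: print(n,"brass",a,ce.round(),np.nanmean(W[m],0).round(4))
        pit=(H<25)&(S>80)&(z>.06)&(z<.16)
    return out
E
python3 - <<'E'
from m import *
o=measure()
c=o["top"];save("crop1.png",cv2.resize(c["frame"][60:320,160:440],None,fx=2.2,fy=2.2,interpolation=cv2.INTER_CUBIC))
hsv=cv2.cvtColor(c["frame"],cv2.COLOR_RGB2HSV)
for p in [(228,228),(276,152),(350,203),(302,277),(318,217),(300,200),(258,207),(357,130),(350,140)]: print(p,hsv[p[1],p[0]],c["W"][p[1],p[0]].round(3))
E
```

```text
top pegtop 6 [276. 154.] [0.6981 0.1069 0.1176]
top blue 33 [266.  90.] [0.8413 0.1296 0.0751]
top blue 97 [359. 126.] [ 0.7564 -0.0569  0.1107]
top blue 54 [332. 316.] [ 0.3829 -0.0038  0.0745]
top brass 33 [260.  97.] [0.8281 0.1422 0.0721]
top brass 99 [351. 138.] [ 0.7328 -0.0411  0.1061]
top brass 32 [275. 150.] [0.705  0.1082 0.1204]
top brass 34 [351. 199.] [ 0.6081 -0.0396  0.1201]
top brass 10 [294. 202.] [0.613  0.0734 0.0601]
top brass 29 [287. 205.] [0.6069 0.0872 0.0526]
top brass 28 [296. 209.] [0.5991 0.0687 0.0523]
top brass 87 [282. 214.] [0.5898 0.0978 0.0528]
top brass 207 [285. 228.] [0.5537 0.0878 0.1088]
top brass 21 [293. 217.] [0.5828 0.0751 0.0523]
top brass 31 [224. 226.] [0.5567 0.2045 0.1205]
top brass 32 [301. 276.] [0.4606 0.0564 0.1203]
top brass 37 [327. 324.] [0.3671 0.0071 0.0709]
scene pegtop 35 [329. 234.] [0.4629 0.0562 0.1197]
scene pegtop 38 [402. 277.] [0.559  0.2048 0.1197]
scene pegtop 46 [276. 294.] [ 0.6102 -0.0398  0.1191]
scene pegtop 46 [351. 345.] [0.7064 0.1079 0.1196]
scene brass 25 [77. 58.] [-0.1185 -0.6962  0.115 ]
scene brass 16 [310. 212.] [0.3683 0.0081 0.0717]
scene brass 76 [336. 276.] [0.5486 0.0745 0.0934]
scene brass 84 [345. 282.] [0.5514 0.0932 0.0763]
scene brass 14 [328. 282.] [0.5579 0.059  0.0822]
scene brass 497 [340. 302.] [0.6124 0.0854 0.1028]
scene brass 91 [269. 358.] [ 0.7347 -0.0397  0.1065]
scene brass 43 [369. 423.] [0.8294 0.1433 0.0721]
(228, 228) [ 10 171 109] [0.553 0.198 0.114]
(276, 152) [ 13 204 174] [0.702 0.106 0.116]
(350, 203) [ 10 180 102] [ 0.601 -0.038  0.115]
(302, 277) [ 13 206 173] [0.458 0.055 0.121]
(318, 217) [ 13 188 106] [0.569 0.025 0.153]
(300, 200) [ 15 192 142] [0.602 0.058 0.149]
(258, 207) [ 7 96 45] [0.595 0.142 0.104]
(357, 130) [107 158 102] [ 0.747 -0.053  0.111]
(350, 140) [ 21 161 136] [ 0.729 -0.04   0.103]
```

View pics/crop1.png

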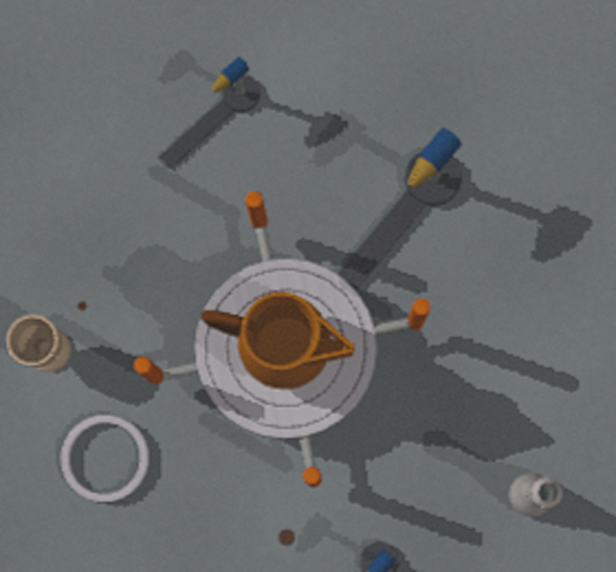

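The crop confirms it: the large nozzle (crop 435,160) sits on the bar running to the wheel, and the other two stands are smaller decoys. Next I measure the angles precisely.

```bash
cat > a.py <<'E'
from m import *
C=np.array([.5836,.0823])
ang=lambda p:np.degrees(np.arctan2(p[1]-C[1],p[0]-C[0]))
def ray(c,uv,z):
    d=c["R"].T@np.array([(uv[0]-c["cx"])/c["f"],(uv[1]-c["cy"])/c["f"],1]); o=-c["R"].T@c["t"]
    return (o+d*(z-o[2])/d[2])
def angles():
    for n in("top","scene"):
        c=cam(n);W=c["W"];z=W[...,2];hsv=cv2.cvtColor(c["frame"],cv2.COLOR_RGB2HSV);H,S=hsv[...,0],hsv[...,1]
        D=np.hypot(W[...,0]-C[0],W[...,1]-C[1])
        org=(H<18)&(S>90)
        m=org&(z>.115)&(z<.126)&(D>.105)&(D<.145)
        P=np.array([np.nanmean(W[b],0) for b,a,ce in blobs(m,5)])
        print(n,"pegs",[(p[:2].round(4).tolist(),round(ang(p),1)) for p in P], "centre",P[:,:2].mean(0).round(4))
        rim=(H<25)&(S>80)&(z>.139)&(z<.158)&(D<.085)
        Q=W[rim]; d=np.hypot(*(Q[:,:2]-C).T); i=np.argsort(d)[-6:]
        circ=Q[d<.05]
        A=np.c_[2*circ[:,:2],np.ones(len(circ))];s=np.linalg.lstsq(A,(circ[:,:2]**2).sum(1),rcond=None)[0]
        tip=Q[i].mean(0); print(n,"tip",tip.round(4),d[i].round(3),ang(tip).round(1),"rimcentre",s[:2].round(4))
        hd=(S>60)&(H<12)&(z>.06)&(z<.14)&(D>.05)&(D<.08)
        bs=blobs(hd,8)
        for b,a,ce in bs: print(n,"handle?",a,ce.round(),ang(np.nanmean(W[b],0)).round(1))
        nz=(((H>95)&(H<120)&(S>120))|((H>12)&(H<30)&(S>110)))&(z>.098)&(z<.118)&(D>.165)&(D<.25)
        N=W[nz];v=cv2.fitLine(N[:,:2].astype(np.float32),cv2.DIST_HUBER,0,.01,.01).ravel()
        print(n,"nozzle mean",ang(np.median(N,0)).round(1),"line dir",np.degrees(np.arctan2(v[1],v[0])).round(1))
E
python3 -c "from a import *;angles()"
```

```text
top pegs [([0.704, 0.1082], np.float64(12.1)), ([0.6075, -0.0388], np.float64(-78.8)), ([0.5564, 0.2046], np.float64(102.5)), ([0.4603, 0.0572], np.float64(-168.5))] centre [0.5821 0.0828]
top tip [0.567  0.0221 0.149 ] [0.061 0.062 0.062 0.063 0.063 0.064] -105.5 rimcentre [0.5809 0.0818]
top handle? 32 [258. 207.] 79.4
top nozzle mean -39.7 line dir -40.7
scene pegs [([0.4624, 0.0561], np.float64(-167.8)), ([0.5583, 0.2036], np.float64(101.8)), ([0.6097, -0.0401], np.float64(-77.9)), ([0.7065, 0.1076], np.float64(11.6))] centre [0.5842 0.0818]
scene tip [0.5693 0.0206 0.1469] [0.063 0.063 0.063 0.063 0.064 0.064] -103.1 rimcentre [0.5842 0.0796]
scene handle? 82 [370. 295.] 73.4
scene nozzle mean -38.5 line dir -37.1
```

send_rows(moves=[{"twist":[0,0,-0.14],"xyz":[0.0133,-0.0238,0],"grip":0},{"twist":[0,0,-0.14],"xyz":[0.0133,-0.0238,0],"grip":0},{"twist":[0,0,-0.14],"xyz":[0.0133,-0.0238,0],"grip":0},{"twist":[0,0,-0.14],"xyz":[0.0133,-0.0238,0],"grip":0},{"twist":[0,0,-0.14],"xyz":[0.0133,-0.0238,0],"grip":0},{"twist":[0,0,-0.14],"xyz":[0.0133,-0.0238,0],"grip":0},{"twist":[0,0,-0.14],"xyz":[0.0133,-0.0238,0],"grip":0},{"twist":[0,0,-0.14],"xyz":[0.0133,-0.0238,0],"grip":0},{"twist":[0,0,-0.14],"xyz":[0.0133,-0.0238,0],"grip":0},{"twist":[0,0,-0.14],"xyz":[0.0133,-0.0238,0],"grip":0},{"twist":[0,0,-0.14],"xyz":[0.0133,-0.0238,0],"grip":0},{"twist":[0,0,-0.14],"xyz":[0.0133,-0.0238,0],"grip":0},{"twist":[0,0,-0.14],"xyz":[0.0133,-0.0238,0],"grip":0},{"twist":[0,0,-0.14],"xyz":[0.0133,-0.0238,0],"grip":0},{"twist":[0,0,-0.14],"xyz":[0.0133,-0.0238,0],"grip":0},{"twist":[0,0,-0.14],"xyz":[0.0133,-0.0238,0],"grip":0},{"twist":[0,0,-0.14],"xyz":[0.0133,-0.0238,0],"grip":0},{"twist":[0,0,-0.14],"xyz":[0.0133,-0.0238,0],"grip":0},{"twist":[0,0,-0.14],"xyz":[0.0133,-0.0238,0],"grip":0},{"twist":[0,0,-0.14],"xyz":[0.0133,-0.0238,0],"grip":0}])

```text
t: 2.3
ee_pos: [0.4602, 0.0908, 0.2358]
eef_rot: [-180.0, -0.0, 0.4]
contact_force: [0.1, 0.5, 0.5]
grip_width: 0.0002
grip_force: 0.0
```

```bash
cat > p.py <<'E'
import numpy as np,sys
a0,a1,n=map(float,sys.argv[1:4]); C=np.array([.5832,.0823]);a=np.radians(np.linspace(a0,a1,int(n)+1))
p=C+.125*np.c_[np.cos(a),np.sin(a)];print(p[0].round(4),np.radians((a1-a0)/n).round(4));q=np.diff(p.round(4),axis=0);print(q.round(4).tolist())
E
python3 p.py 176 216 16;python3 p.py 216 238 10
```

```text
[0.4585 0.091 ] 0.0436
[[-0.0003, -0.0054], [0.0, -0.0055], [0.0002, -0.0054], [0.0005, -0.0055], [0.0007, -0.0054], [0.0009, -0.0054], [0.0012, -0.0053], [0.0013, -0.0053], [0.0017, -0.0052], [0.0018, -0.0051], [0.0021, -0.005], [0.0023, -0.005], [0.0024, -0.0048], [0.0028, -0.0048], [0.0029, -0.0046], [0.0031, -0.0045]]
[0.4821 0.0088] 0.0384
[[0.0029, -0.0038], [0.003, -0.0037], [0.0032, -0.0036], [0.0033, -0.0035], [0.0035, -0.0033], [0.0035, -0.0032], [0.0037, -0.0031], [0.0038, -0.0029], [0.0039, -0.0028], [0.0041, -0.0026]]
```

send_rows(moves=[{"twist":[0,0,0],"xyz":[-0.001,0,-0.03],"grip":0},{"twist":[0,0,0],"xyz":[-0.001,0,-0.03],"grip":0},{"twist":[0,0,0],"xyz":[0,0,-0.03],"grip":0},{"twist":[0,0,0],"xyz":[0,0,-0.03],"grip":0},{"twist":[0,0,0],"xyz":[0,0,-0.009],"grip":0},{"twist":[0,0,0],"xyz":[0,0,0],"grip":0}])

```text
t: 2.9
ee_pos: [0.4565, 0.0918, 0.1054]
eef_rot: [180.0, 0.2, 0.7]
contact_force: [-0.8, 0.3, 0.9]
grip_width: 0.0004
grip_force: 0.0
```

send_rows(moves=[{"twist":[0,0,0.0],"xyz":[0.001,-0.003,0],"grip":0},{"twist":[0,0,0.0],"xyz":[0.001,-0.004,0],"grip":0},{"twist":[0,0,0.04],"xyz":[0.0002,-0.0054,0],"grip":0},{"twist":[0,0,0.044],"xyz":[0.0005,-0.0055,0],"grip":0},{"twist":[0,0,0.044],"xyz":[0.0007,-0.0054,0],"grip":0},{"twist":[0,0,0.044],"xyz":[0.0009,-0.0054,0],"grip":0},{"twist":[0,0,0.044],"xyz":[0.0012,-0.0053,0],"grip":0},{"twist":[0,0,0.044],"xyz":[0.0013,-0.0053,0],"grip":0},{"twist":[0,0,0.044],"xyz":[0.0017,-0.0052,0],"grip":0},{"twist":[0,0,0.044],"xyz":[0.0018,-0.0051,0],"grip":0},{"twist":[0,0,0.044],"xyz":[0.0021,-0.005,0],"grip":0},{"twist":[0,0,0.044],"xyz":[0.0023,-0.005,0],"grip":0},{"twist":[0,0,0.044],"xyz":[0.0024,-0.0048,0],"grip":0},{"twist":[0,0,0.044],"xyz":[0.0028,-0.0048,0],"grip":0},{"twist":[0,0,0],"xyz":[0,0,0],"grip":0}])

```text
t: 4.4
ee_pos: [0.4789, 0.0219, 0.1082]
eef_rot: [179.9, -0.1, 30.8]
contact_force: [-0.0, -0.2, 0.5]
grip_width: 0.0007
grip_force: 0.0
```

```bash
python3 - <<'E'
from a import *
angles()
c=cam("scene");save("s2.png",c["frame"])
print(ang(observe()["ee_pos"]))
E
```

```text
top pegs [([0.6762, 0.1647], np.float64(41.7)), ([0.6638, -0.0116], np.float64(-49.5)), ([0.5003, 0.1768], np.float64(131.4))] centre [0.6135 0.11  ]
top tip [0.5825 0.0815 0.1446] [0.061 0.062 0.062 0.062 0.063 0.063] -142.6 rimcentre [0.5758 0.0805]
top handle? 31 [258. 222.] 108.8
top nozzle mean -39.6 line dir -40.7
scene pegs [([0.4904, 0.0], np.float64(-138.6)), ([0.5025, 0.176], np.float64(130.9)), ([0.6659, -0.012], np.float64(-48.9)), ([0.6785, 0.1637], np.float64(40.6))] centre [0.5843 0.0819]
scene tip [0.6004 0.0207 0.1472] [0.063 0.063 0.064 0.064 0.064 0.064] -74.7 rimcentre [0.5852 0.0804]
scene handle? 73 [370. 282.] 102.6
scene nozzle mean -38.5 line dir -35.8
-150.47726119178128
```

View pics/s2.png

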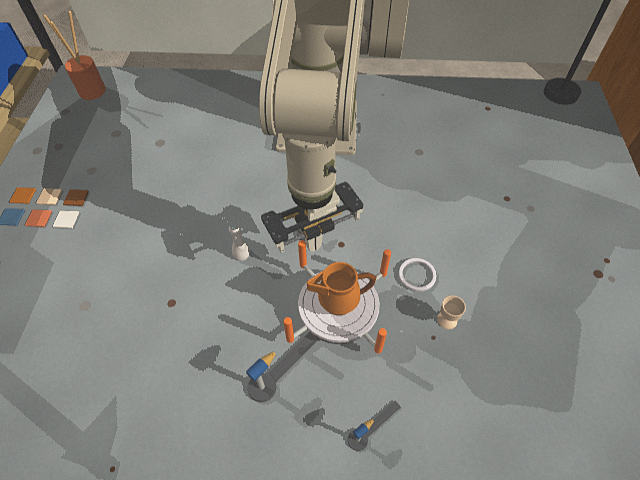

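The finger is bearing on the peg and the pitcher turned with the wheel by about 29°. About 36° remains, so I push 32° more.

```bash
python3 p.py 210 242 16
```

```text
[0.4749 0.0198] 0.0349
[[0.0023, -0.0037], [0.0024, -0.0037], [0.0025, -0.0036], [0.0026, -0.0035], [0.0027, -0.0033], [0.0029, -0.0033], [0.003, -0.0032], [0.0031, -0.0031], [0.0032, -0.003], [0.0033, -0.0029], [0.0033, -0.0027], [0.0035, -0.0026], [0.0036, -0.0025], [0.0037, -0.0024], [0.0037, -0.0023], [0.0038, -0.0021]]
```

send_rows(moves=[{"twist":[0,0,0.035],"xyz":[0.0023,-0.0037,0],"grip":0},{"twist":[0,0,0.035],"xyz":[0.0024,-0.0037,0],"grip":0},{"twist":[0,0,0.035],"xyz":[0.0025,-0.0036,0],"grip":0},{"twist":[0,0,0.035],"xyz":[0.0026,-0.0035,0],"grip":0},{"twist":[0,0,0.035],"xyz":[0.0027,-0.0033,0],"grip":0},{"twist":[0,0,0.035],"xyz":[0.0029,-0.0033,0],"grip":0},{"twist":[0,0,0.035],"xyz":[0.003,-0.0032,0],"grip":0},{"twist":[0,0,0.035],"xyz":[0.0031,-0.0031,0],"grip":0},{"twist":[0,0,0.035],"xyz":[0.0032,-0.003,0],"grip":0},{"twist":[0,0,0.035],"xyz":[0.0033,-0.0029,0],"grip":0},{"twist":[0,0,0.035],"xyz":[0.0033,-0.0027,0],"grip":0},{"twist":[0,0,0.035],"xyz":[0.0035,-0.0026,0],"grip":0},{"twist":[0,0,0.035],"xyz":[0.0036,-0.0025,0],"grip":0},{"twist":[0,0,0.035],"xyz":[0.0037,-0.0024,0],"grip":0},{"twist":[0,0,0.035],"xyz":[0.0037,-0.0023,0],"grip":0},{"twist":[0,0,0.035],"xyz":[0.0038,-0.0021,0],"grip":0},{"twist":[0,0,0],"xyz":[0,0,0],"grip":0}])

```text
t: 6.25
ee_pos: [0.5276, -0.0252, 0.107]
eef_rot: [180.0, -0.0, 62.8]
contact_force: [-0.2, -1.2, -0.3]
grip_width: 0.0006
grip_force: 0.0
```

```bash
python3 - <<'E'
from a import *
angles()
o=observe();print(ang(o["ee_pos"]),o["ee_pos"],o["q"].round(0))
E
```

```text
top pegs [([0.7018, 0.0479], np.float64(-16.2)), ([0.6169, 0.2024], np.float64(74.5)), ([0.4624, 0.1173], np.float64(163.9))] centre [0.5937 0.1226]
top tip [0.5677 0.0958 0.1441] [0.061 0.061 0.061 0.062 0.062 0.062] 139.6 rimcentre [0.5826 0.0818]
top handle? 34 [267. 237.] 140.2
top nozzle mean -39.7 line dir -40.7
scene pegs [([0.4647, 0.1166], np.float64(163.9)), ([0.552, -0.0324], np.float64(-105.4)), ([0.6191, 0.2013], np.float64(73.4)), ([0.7039, 0.047], np.float64(-16.4))] centre [0.5849 0.0831]
scene tip [0.6302 0.0391 0.147 ] [0.063 0.063 0.064 0.064 0.064 0.064] -42.9 rimcentre [0.5858 0.0812]
scene handle? 68 [361. 269.] 136.0
scene nozzle mean -38.5 line dir -35.1
-117.688411672282 [ 0.52725079 -0.0250822   0.10680476] [ -8.   2. 105.   0.  73.  19.]
```

send_rows(moves=[{"twist":[0,0,0.022],"xyz":[0.0024,-0.0013,0],"grip":0},{"twist":[0,0,0.022],"xyz":[0.0024,-0.0012,0],"grip":0},{"twist":[0,0,0],"xyz":[0,0,0],"grip":0},{"twist":[0,0,0],"xyz":[0,0,0],"grip":0}])

```text
t: 6.75
ee_pos: [0.5321, -0.0278, 0.1067]
eef_rot: [180.0, 0.0, 65.3]
contact_force: [0.2, 0.1, 0.1]
grip_width: 0.0002
grip_force: 0.0
```

```bash
cat > b.py <<'E'
from a import *
CC={"top":np.array([.5821,.0826]),"scene":np.array([.5843,.0819])}
def fine(k=4):
    for n in CC:
        r=[]
        for _ in range(k):
            c=cam(n);W=c["W"];z=W[...,2];hsv=cv2.cvtColor(c["frame"],cv2.COLOR_RGB2HSV);H,S=hsv[...,0],hsv[...,1]
            d=W[...,:2]-CC[n];D=np.hypot(d[...,0],d[...,1]);A=np.degrees(np.arctan2(d[...,1],d[...,0]))
            org=(H<25)&(S>80)
            rim=org&(z>.139)&(z<.158)&(D<.075)&(abs(A+39)<35)
            tip=np.argsort(np.where(rim,D,0).ravel())[-6:]; t=W.reshape(-1,3)[tip].mean(0)
            sp=rim&(D>.052)
            hd=(S>60)&(H<14)&(z>.06)&(z<.14)&(D>.055)&(D<.08)&(abs(A-141)<35)
            nb=(H>95)&(H<120)&(S>120)&(z>.1)&(z<.118)&(D>.165)&(D<.25)
            br=(H>12)&(H<30)&(S>110)&(z>.095)&(z<.118)&(D>.165)&(D<.25)
            pg=[]
            for b,a,_ in blobs(org&(z>.115)&(z<.126)&(D>.105)&(D<.145),5):
                q=np.nanmean(W[b],0)[:2]-CC[n];pg.append((np.degrees(np.arctan2(q[1],q[0]))+45)%90-45)
            r.append([np.degrees(np.arctan2(t[1]-CC[n][1],t[0]-CC[n][0])),A[sp].mean(),A[hd].mean(),A[nb].mean(),A[br].mean(),np.mean(pg)])
        print(n,"tip,spoutmean,handle,blue,brass,pegs mod90",np.mean(r,0).round(2))
    return c
E
python3 - <<'E'
from b import *
fine()
print(observe()["t"],observe()["contact_force"])
c=cam("top");save("t3.png",cv2.resize(c["frame"][80:300,190:430],None,fx=3,fy=2.7 and 3,interpolation=cv2.INTER_CUBIC)[:600])
E
```

```text
top tip,spoutmean,handle,blue,brass,pegs mod90 [-39.81 -39.64 141.35 -39.51 -39.38 -13.89]
scene tip,spoutmean,handle,blue,brass,pegs mod90 [-40.46 -39.3  138.35 -38.64 -38.98 -13.92]
7.15 [ 0.38724909 -0.22713206 -0.03311548]
```

View pics/t3.png

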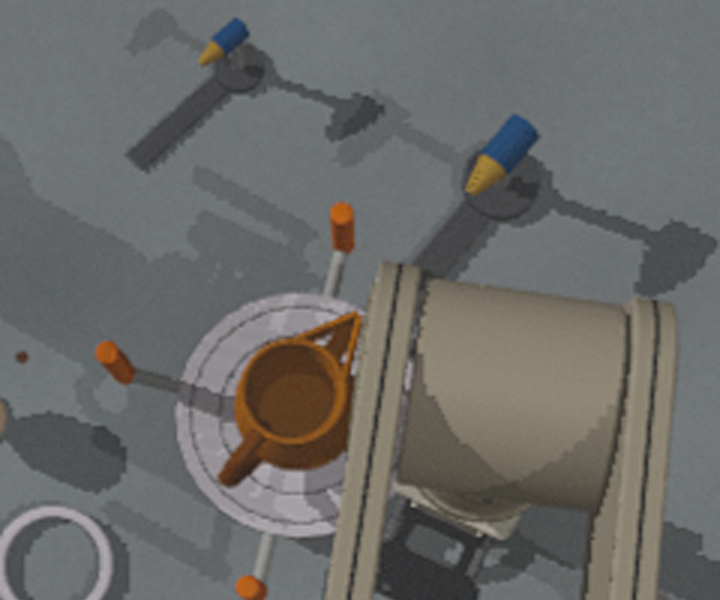

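The spout at crop (360,315) points close to the nozzle tip at (478,190); the arm covers part of the wheel. About 0.6° remains, so I give a small nudge, then back off and lift.

send_rows(moves=[{"twist":[0,0,0.01],"xyz":[0.0012,-0.0006,0],"grip":0},{"twist":[0,0,0],"xyz":[0,0,0],"grip":0},{"twist":[0,0,0],"xyz":[0,0,0],"grip":0},{"twist":[0,0,0],"xyz":[-0.006,0.003,0],"grip":0},{"twist":[0,0,0],"xyz":[-0.012,0.004,0],"grip":0},{"twist":[0,0,0],"xyz":[-0.014,0.002,0],"grip":0},{"twist":[0,0,0],"xyz":[-0.012,0,0.01],"grip":0},{"twist":[0,0,0],"xyz":[-0.005,0,0.03],"grip":0},{"twist":[0,0,0],"xyz":[0,0,0.04],"grip":0},{"twist":[0,0,0],"xyz":[0,0,0.04],"grip":0},{"twist":[0,0,0],"xyz":[-0.02,-0.02,0.02],"grip":0},{"twist":[0,0,0],"xyz":[-0.02,-0.04,0],"grip":0},{"twist":[0,0,0],"xyz":[-0.01,-0.045,0],"grip":0},{"twist":[0,0,0],"xyz":[0,-0.045,0],"grip":0},{"twist":[0,0,0],"xyz":[0,-0.045,0],"grip":0},{"twist":[0,0,0],"xyz":[0,-0.045,0],"grip":0},{"twist":[0,0,0],"xyz":[0,-0.045,0],"grip":0},{"twist":[0,0,0],"xyz":[0,0,0],"grip":0}])

```text
t: 9.0
ee_pos: [0.4329, -0.3085, 0.246]
eef_rot: [-180.0, 0.1, 65.7]
contact_force: [-0.3, 0.1, -0.2]
grip_width: 0.0002
grip_force: 0.0
```

```bash
python3 - <<'E'
from b import *
fine(6); angles()
print(observe()["t"],observe()["ee_pos"])
c=cam("top");save("t4.png",cv2.resize(c["frame"][80:360,150:430],None,fx=2,fy=2,interpolation=cv2.INTER_CUBIC))
E
```

```text
top tip,spoutmean,handle,blue,brass,pegs mod90 [-38.89 -38.82 141.67 -39.51 -39.37 -13.4 ]
scene tip,spoutmean,handle,blue,brass,pegs mod90 [-40.18 -38.43 138.78 -38.64 -38.97 -13.41]
top pegs [([0.7031, 0.0538], np.float64(-13.4)), ([0.6109, 0.2038], np.float64(77.3)), ([0.5529, -0.0382], np.float64(-104.3)), ([0.4608, 0.1113], np.float64(166.7))] centre [0.5819 0.0827]
top tip [0.5833 0.0817 0.1441] [0.061 0.061 0.061 0.062 0.062 0.062] -116.9 rimcentre [0.5828 0.0814]
top handle? 46 [268. 238.] 142.6
top nozzle mean -39.6 line dir -40.8
scene pegs [([0.4629, 0.1108], np.float64(166.7)), ([0.5552, -0.0395], np.float64(-103.1)), ([0.6137, 0.2031], np.float64(76.0)), ([0.7055, 0.053], np.float64(-13.5))] centre [0.5843 0.0818]
scene tip [0.6326 0.0417 0.1467] [0.063 0.063 0.064 0.064 0.064 0.064] -39.6 rimcentre [0.5859 0.0812]
scene handle? 58 [360. 268.] 138.6
scene nozzle mean -38.6 line dir -37.5
9.7 [ 0.43430401 -0.30411732  0.24671477]
```

View pics/t4.png

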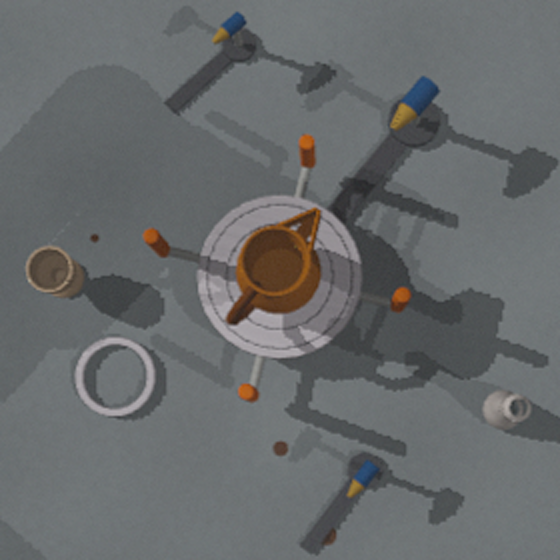

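The pitcher stands centred with its spout at (318,212) in line with the nozzle tip at (397,125), both at about -39° from the wheel's axis. The egg cup, pestle and ring have not moved, and the arm is clear.

```bash
python3 -c "
from cell import *
print(finish_job())"
```

```text
the job is handed in; nothing more can be done
None
```

I turned the wheel about 64° by one peg; the spout now points at the large nozzle to within about 1° by camera, the wheel is at rest, the finger is clear, and the job is handed in (no verdict was returned).

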